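Clean out a plaster mould, refit its cover and gauge the slot

TASK

Lift the cover board off the mould and lay it flat on the cork mat, then use the scraper block to push every plaster chip along the trough into the catch tray, without touching the chips on the mould with the fingers. Seat the cover fully back on its two pins and let go, then check it with the gauge: slide the blade into the slot under the cover's robot-side edge until its stop meets the cover. Finish with the cover still seated, the chips in the tray and the gauge and the scraper lying the right way up on the rubber mat, and do not shove the other things on the table about.

Things in the scene. Friction and masses are not known exactly. Their poses are not given: they have to be found in the camera images.
- mould: The mould: a fixed pale plaster block. Origin on the table under the middle of the cover's seat; x points away from the robot (yaw within 0.2 rad). Its top, the land, is 42 mm high, x -115 to +65, y -90 to +90 mm. The seated cover fills x -65 to +65, y -90 to +90; the land in front of it (x -115 to -65) stays bare as an apron for the gauge
- trough (a point): middle of the trough's floor, 30 mm above the table (12 mm below the land), at mould x = y = 0; axes as the mould's. The trough is 70 mm wide (x -35 to +35) and runs along y: closed at the +y end by a 10 mm wall as high as the land (y +80 to +90), open over the tray at the -y end (y = -90 mm)
- pin0 (a point): top of a brass pin on the mould, 10 mm in diameter, round top, standing 15 mm above the land at mould x -50, y +60 mm; an equal pin stands at mould x +50, y -60 mm
- slot (a point): the mouth of the slot: on the land (42 mm high), in the middle of the seated cover's robot-side edge (mould x -65, y 0); axes as the mould's, so the blade goes in along +x. The slot is a channel 42 mm wide and 9 mm high in the cover's underside that runs right through along the cover's x at its y = 0
- tray: open aluminium catch tray fixed against the mould's -y end, below the trough's open end: 120 mm (x) by 100 mm (y), walls 4 mm thick and 26 mm high. Origin on the table under its centre (mould x 0, y -140 mm); axes as the mould's
- cover: loose plywood cover board, 130 mm (x) by 180 mm (y) by 20 mm, about 0.4 kg, at the start on the mould's pins. Origin at the centre of its underside (42 mm high when seated). Two square through holes, 14 mm wide, at (-50, +60) and (+50, -60) mm fit the pins, also when turned by 180 degrees
- handle (a point): middle of the top of the cover's handle, a wooden batten standing on the cover's middle: 80 mm along the cover's x, 14 mm thick in y, 34 mm high (20 to 54 mm above the underside)
- cork_mat: thin cork mat (no thickness to speak of) lying on the table on one side of the mould, 200 mm (x) by 210 mm (y), empty; origin at its centre, no yaw. Which side varies
- tool_mat: thin black rubber mat (no thickness to speak of) on the table on the other side, 210 by 210 mm, with the scraper and the gauge on it; origin at its centre, no yaw
- scraper: loose wooden scraper block: foot 62 mm (x) by 40 mm (y) by 14 mm, with an upright grip in the middle 44 mm along x, 14 mm thick in y, from 14 to 58 mm high. About 0.11 kg. Origin at the centre of its underside; its 62 mm length fits across the 70 mm trough when its x is along the mould's x (either way round)
- gauge: loose steel gauge lying flat, 0.17 kg: blade 36 mm wide (y), 5 mm thick, x -40 to +75 mm; a cross bar, the stop, 64 mm wide and 16 mm high, at x 37 to 45 mm. Origin on the underside below the middle of the grip; x points to the tip. Fully in, the stop touches the cover's edge with 30 mm of blade in the slot
- gauge_grip (a point): middle of the top of the gauge's black upright grip: 40 mm along the gauge's x, 12 mm thick in y, from 5 to 45 mm above the underside, right above the gauge's origin
- gauge_tip (a point): middle of the blade's tip, on its underside: 75 mm along the gauge's x
- chip0: loose ochre plaster chip, about 16 to 22 mm long, 15 mm wide, 8 to 9 mm high, 15 g, on the trough's floor under the cover at the start (may be absent); origin at the centre of its underside
- chip1: loose ochre plaster chip, about 16 to 22 mm long, 15 mm wide, 8 to 9 mm high, 15 g, on the trough's floor under the cover at the start (may be absent); origin at the centre of its underside
- chip2: loose ochre plaster chip, about 16 to 22 mm long, 15 mm wide, 8 to 9 mm high, 15 g, on the trough's floor under the cover at the start (may be absent); origin at the centre of its underside
- chip3: loose ochre plaster chip, about 16 to 22 mm long, 15 mm wide, 8 to 9 mm high, 15 g, on the trough's floor under the cover at the start (may be absent); origin at the centre of its underside
- chip4: loose ochre plaster chip, about 16 to 22 mm long, 15 mm wide, 8 to 9 mm high, 15 g, on the trough's floor under the cover at the start (may be absent); origin at the centre of its underside
- cup: bystander: open cardboard cup, 72 mm wide, 95 mm high; origin under its centre
- jar: bystander: amber jar, 76 mm wide, 100 mm high; origin under its centre
- tape: bystander: roll of brown tape lying flat, 90 mm wide, 45 mm high; origin under its centre
- piece0: bystander: ochre carved mould piece, 85 by 50 by 50 mm; origin under its centre
- piece2: bystander: ochre carved mould piece, 90 by 50 by 55 mm; origin under its centre
Mind the look-alikes: they are no part of the job. Leave any orange or pink look-alike of the cover alone.

How it is judged:
On the way, in this order (a step that is already met when the one before it is completed fails the run):
1. the cover board lies flat on the cork mat, let go (horizontal distance between cover and cork_mat below 0.06 m and height (world z) of cover below 0.006 m and angle between cover's own z axis and vertical below 0.05 rad and linear speed of cover below 0.02 m/s and contact force between the fingers and cover below 0.3 N), for 0.2 s.
2. the scraper block stands in the mould's trough (x of scraper in the frame of trough between -0.02 and 0.02 m and y of scraper in the frame of trough between -0.1 and 0.09 m and z of scraper in the frame of trough below 0.007 m), for 0.1 s.
3. every chip is in the tray (x of chip0 in the frame of tray between -0.06 and 0.06 m and y of chip0 in the frame of tray between -0.05 and 0.05 m and z of each of chip0, chip1, chip2, chip3, chip4 in the frame of tray below 0.026 m and x of chip1 in the frame of tray between -0.06 and 0.06 m and y of chip1 in the frame of tray between -0.05 and 0.05 m and x of chip2 in the frame of tray between -0.06 and 0.06 m and y of chip2 in the frame of tray between -0.05 and 0.05 m and x of chip3 in the frame of tray between -0.06 and 0.06 m and y of chip3 in the frame of tray between -0.05 and 0.05 m and x of chip4 in the frame of tray between -0.06 and 0.06 m and y of chip4 in the frame of tray between -0.05 and 0.05 m), for 0.2 s.
4. the cover board is back on both pins, fully down, let go (x of cover in the frame of mould between -0.006 and 0.006 m and y of cover in the frame of mould between -0.006 and 0.006 m and z of cover in the frame of mould below 0.0445 m and angle between cover's own z axis and vertical below 0.03 rad and angle between the x axis of cover and the x axis of mould, either way round below 0.06 rad and linear speed of cover below 0.02 m/s and contact force between the fingers and cover below 0.3 N), for 0.3 s.
5. the gauge blade is in the slot under the seated cover, up to its stop (tip 26 to 34 mm past the cover's edge) (x of cover in the frame of mould between -0.006 and 0.006 m and y of cover in the frame of mould between -0.006 and 0.006 m and z of cover in the frame of mould below 0.0445 m and angle between cover's own z axis and vertical below 0.03 rad and angle between the x axis of cover and the x axis of mould, either way round below 0.06 rad and linear speed of cover below 0.02 m/s and x of gauge_tip in the frame of slot between 0.026 and 0.034 m and y of gauge_tip in the frame of slot between -0.006 and 0.006 m and z of gauge_tip in the frame of slot between -0.003 and 0.006 m and angle between the x axis of gauge and the x axis of mould, either way round below 0.12 rad), for 0.15 s.
At the end, for the whole second after the job is handed in: The cover sits on both pins (within 6 mm, flat, underside less than 2.5 mm above the land), every chip is in the tray, and the gauge and the scraper rest upright on the rubber mat (origins within its outline), all at rest (all of step 3 and x of cover in the frame of mould between -0.006 and 0.006 m and y of cover in the frame of mould between -0.006 and 0.006 m and z of cover in the frame of mould below 0.0445 m and angle between cover's own z axis and vertical below 0.03 rad and angle between the x axis of cover and the x axis of mould, either way round below 0.06 rad and linear speed of each of cover, gauge, scraper below 0.02 m/s and x of gauge in the frame of tool_mat between -0.11 and 0.11 m and y of gauge in the frame of tool_mat between -0.11 and 0.11 m and height (world z) of each of gauge, scraper below 0.006 m and angle between each of gauge, scraper's own z axis and vertical below 0.1 rad and x of scraper in the frame of tool_mat between -0.11 and 0.11 m and y of scraper in the frame of tool_mat between -0.11 and 0.11 m); the robot touches nothing.
It fails at once if the fingers touched a chip that was still on the mould ((contact force between the fingers and chip0 above 0.5 N and y of chip0 in the frame of mould above -0.085 m and z of chip0 in the frame of mould above 0.027 m and x of chip0 in the frame of mould between -0.115 and 0.065 m) or (contact force between the fingers and chip1 above 0.5 N and y of chip1 in the frame of mould above -0.085 m and z of chip1 in the frame of mould above 0.027 m and x of chip1 in the frame of mould between -0.115 and 0.065 m) or (contact force between the fingers and chip2 above 0.5 N and y of chip2 in the frame of mould above -0.085 m and z of chip2 in the frame of mould above 0.027 m and x of chip2 in the frame of mould between -0.115 and 0.065 m) or (contact force between the fingers and chip3 above 0.5 N and y of chip3 in the frame of mould above -0.085 m and z of chip3 in the frame of mould above 0.027 m and x of chip3 in the frame of mould between -0.115 and 0.065 m) or (contact force between the fingers and chip4 above 0.5 N and y of chip4 in the frame of mould above -0.085 m and z of chip4 in the frame of mould above 0.027 m and x of chip4 in the frame of mould between -0.115 and 0.065 m)).
It fails at once if a bystander (cup, jar, tape or mould piece) was shoved more than 40 mm (distance of any of cup, jar, tape, piece0, piece2 from where it was at the start of the episode above 0.04 m).
Of chip0, chip1, chip2, chip3, chip4 only 2 to 5 are there at a start; the rules pass over those that are not, and their reading is None.
At some moment in a run one of scraper, gauge may be knocked a few centimetres aside while the robot is not near it.
Once in a run the grip may slacken for a moment while it holds something.
It also fails if it takes over 200 s, if anything falls off the work surface, if the arm or the gripper's body presses on something with over 40 N, if the wrist force passes 120 N, or if a joint passes its speed limit or range.

ROBOT

A 7-joint arm with a two-finger parallel gripper is mounted at the origin on the work surface. World frame = base frame: x ahead of the robot, y to its left, z up, the work surface at z = 0. Lengths are in m, angles in rad, forces in N, time in s.
With the tool pointing down it reaches from about 0.4 to 0.875 m from the base axis. Payload 19.3 kg.
Tool frame: the origin (TCP) lies on the centre line of the jaws, within the pads' length; the fingertips stand 14 mm ahead of it and the grasp point (between the pads) lies 5 mm behind it; z points along the fingers, y is the line along which they close (so a half turn about z gives the same grasp; the last joint's range is limited). The gripper opens to 85 mm and grips with 20 to 120 N. Pads are 22 mm wide; open, the fingers measure 114 mm over their backs; the gripper's body (76 mm by 85 mm) begins 54 mm behind the grasp point. The pads swing forward as they close: fully open they stand 13 mm farther back than shut.
Start: joints at [1.205, 0.521, -0.036, 1.599, 0.021, 1.021, -0.113], TCP at [0.182, -0.598, 0.245] pointing down, gripper open.
Joint ranges: [-2.91, 2.91], [-0.3, 2.13], [-1.5, 1.42], [0.17, 2.43], [-1.26, 4.41], [0.16, 1.93], [-2.52, 2.52]. Speed limits (rad/s): [1.89, 1.89, 2.39, 2.39, 3.01, 3.01, 3.01].

INTERFACE

Orientations are given as [roll, pitch, yaw] about the fixed x, y, z axes, in that order (R = Rz(yaw) Ry(pitch) Rx(roll)).
In Python, from workcell import bot, grab_frame, regions_of gives the robot as it stands. The module is installed in compiled form; this text tells all that it offers.
- The arm moves only by the tool play_rows, never from a script. Its argument "plan" is a list of rows, each a list of 3 entries, a list of its own where there are three numbers: the shift along the tool's x, y, z in units of 2.5 cm (1.0 is 2.5 cm), then the turn, a rotation vector about the tool's x, y, z in units of 0.15 rad (1.0 is 0.15 rad), then the closure, from -1 (fully open) to 1 (shut). In form: [[[tx, ty, tz], [rx, ry, rz], jaw], ...]. A call has 1 to 20 rows; each row shifts and turns the commanded pose from where the row before left it, along the tool's axes as they then stand; what a row does not reach is not made up. A row lasts 1/8 s, in which the tool goes at most 62.5 mm and 10.7 degrees, less where a joint would pass 70% of its speed; a pose out of reach is approached as far as the arm can. A call with a number of a shift or a turn outside -1 to 1 is refused whole. A call with a gripper value outside its range is refused whole. The fingers move at their own pace and stop on an object; "newtons" is the grip in N (left out, the last holds). Time passes only in rows, so rows that do not move let the fingers close. It gives the time, the measured TCP pose, the force, the opening and the grip force at its end, in the units of the state.
- bot.observe(): the state, without advancing time (a new reading comes with each control period).
- grab_frame(name): name is "scene" or "top"; returns a dict with "pixels" (384x512x3 uint8, red, green, blue), "depth" (384x512 float32, m along the optical axis (not along the pixel's ray), 0 where there is no reading), "camera_matrix" (3x3 intrinsics, pixels), "R" (3x3) and "t" (3): a world point X has camera coordinates R X + t. Camera axes: x right, y down, z forward; pixel columns grow to the right and rows downward; lengths in m; the calibration is good to about 2 mm. A picture is of the moment at which its call begins.
- bot.job_done(): hands the job in; it is judged then, once.
Trained networks look in the newest picture that a camera, given by its name, has taken for a name from the list of things; names that differ only in an ending like _2 or _b are one class to them, and where a whole thing is asked for, a point or a joint stands for the part that bears it (a point fixed in the world has none). Each returns a list of dicts, best first, with "p" (0 to 1); they miss things now and then, are a little off and sometimes report something else, mostly with a low value. They report only what shows in the picture. A call takes as long as a camera call. They do not tell look-alikes from the thing itself.
- regions_of(thing, camera): "mask" (384x512 bool, what is visible of it) and "box" ([left, top, right, bottom] in pixels, round what is visible of it).
The state is a dict: "clock": time; "qpos": joint angles; "qd": joint speeds; "joint_efforts": joint torques, N m; "position": TCP position; "tool_rot": TCP orientation; "force": force on the tool from outside, world axes, zero at the start; "moment": the same for the moment, N m; "grip_width": finger opening in m; "finger_force": force on a finger pad.
Only numpy, scipy, OpenCV 4.12 (cv2) and the standard library are available. Lean on these libraries where they do the work, as an engineer would, in place of code of your own. Each camera call takes 0.05 s, during which the arm holds its last target. There are 200 camera calls.

## Working session

There is one attempt and no reset: what is moved stays moved. The work goes in short steps, Python scripts to look and compute and a tool call to move; the robot and the scene stay as the last step left them, time stands still between calls to the robot, and variables do not carry over. Pictures are saved under pics/ and viewed, at most 14 in all, crops included, and the job is handed in when it is done.

Besides the shell and the picture viewer there is one more tool, called after "Request:" by a JSON object that holds its "op" and its "data". play_rows: Moves the arm, as the interface text tells. Its arguments: {"type":"object","properties":{"plan":{"type":"array"},"newtons":{"type":"number"}},"required":["plan"]}

```bash
mkdir -p pics
cat > h.py <<'E'
import numpy as np, cv2
from workcell import bot, grab_frame, regions_of
def pts(f,mask=None):
    d=f['depth'];K=f['camera_matrix'];m=(d>0) if mask is None else (mask&(d>0))
    v,u=np.nonzero(m);z=d[v,u]
    c=np.stack([(u-K[0,2])*z/K[0,0],(v-K[1,2])*z/K[1,1],z],1)
    return (c-f['t'])@f['R'],u,v
def proj(f,X):
    c=f['R']@np.array(X)+f['t'];p=f['camera_matrix']@c;return p[:2]/p[2]
def save(f,n): cv2.imwrite('pics/'+n,f['pixels'][:,:,::-1])
E
python3 - <<'E'
from h import *
s=bot.observe();print({k:np.round(s[k],3) for k in s})
for c in('top','scene'):
    f=grab_frame(c);save(f,c+'0.png')
    print(c,'cam at',-f['R'].T@f['t'])
    for n in 'mould tray cover handle cork_mat tool_mat scraper gauge gauge_grip cup jar tape piece0 piece2'.split():
        for r in regions_of(n,c)[:3]:
            P,u,v=pts(f,r['mask'])
            if len(P):
                zt=np.percentile(P[:,2],95);T=P[P[:,2]>zt-.006]
                (cx,cy),wh,a=cv2.minAreaRect((T[:,:2]*1000).astype(np.float32))
                print(n,round(r['p'],2),r['box'],'ztop',zt.round(3),'topc',round(cx),round(cy),np.round(wh),round(a,1),'med',np.median(P,0).round(3))
E
```

```text
{'clock': np.float64(0.0), 'qpos': array([ 1.205,  0.522, -0.036,  1.6  ,  0.021,  1.021, -0.113]), 'qd': array([-0.   , -0.001, -0.   ,  0.002, -0.002, -0.002,  0.001]), 'joint_efforts': array([ 0.0000e+00, -9.2709e+01,  1.9800e+00, -3.6993e+01,  1.8000e-02,
        8.0000e-03,  0.0000e+00]), 'position': array([ 0.182, -0.598,  0.245]), 'tool_rot': array([-3.14 ,  0.   ,  0.296]), 'force': array([-0.507, -0.297,  0.652]), 'moment': array([ 0.014, -0.014, -0.021]), 'finger_force': np.float64(0.0), 'grip_width': np.float64(0.085)}
top cam at [0.33122225 0.00618984 1.05168916]
mould 0.79 [198.8, 150.3, 302.5, 212.8] ztop 0.044 topc 575 47 [180. 169.] 81.0 med [ 0.54  -0.049  0.023]
tray 0.75 [266.8, 153.9, 304.6, 198.1] ztop 0.027 topc 584 -95 [100. 121.] 81.0 med [ 0.586 -0.097  0.004]
tray 0.7 [333.5, 167.4, 408.7, 237.8] ztop 0.004 topc 514 -348 [209. 214.] 0.3 med [ 0.508 -0.344  0.001]
cover 0.92 [204.4, 138.9, 268.9, 194.1] ztop 0.091 topc 605 43 [14. 79.] 81.1 med [0.602 0.042 0.062]
cover 0.72 [80.1, 246.0, 157.5, 317.6] ztop 0.05 topc 274 384 [80. 17.] 31.9 med [0.274 0.381 0.
[... 3932 characters left out ...]
8] ztop 0.047 topc 812 63 [88. 87.] 60.3 med [0.813 0.064 0.039]
piece0 0.92 [163.6, 240.5, 197.9, 276.3] ztop 0.055 topc 715 -236 [49. 70.] 50.5 med [ 0.724 -0.234  0.045]
piece0 0.7 [197.9, 162.9, 222.2, 190.3] ztop 0.049 topc 419 -142 [71. 48.] 29.5 med [ 0.43  -0.142  0.04 ]
piece0 0.17 [269.3, 264.6, 304.6, 301.3] ztop 0.047 topc 813 61 [85. 87.] 83.2 med [0.815 0.062 0.039]
piece2 0.92 [163.6, 240.5, 197.9, 276.3] ztop 0.055 topc 715 -236 [49. 70.] 50.5 med [ 0.724 -0.234  0.045]
piece2 0.7 [197.9, 162.9, 222.2, 190.3] ztop 0.049 topc 419 -142 [71. 48.] 29.5 med [ 0.43  -0.142  0.04 ]
piece2 0.17 [269.3, 264.6, 304.6, 301.3] ztop 0.047 topc 813 61 [85. 87.] 83.2 med [0.815 0.062 0.039]
```

View images.

View pics/top0.png

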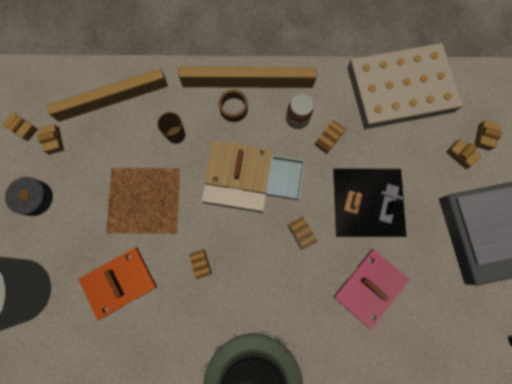

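View pics/scene0.png

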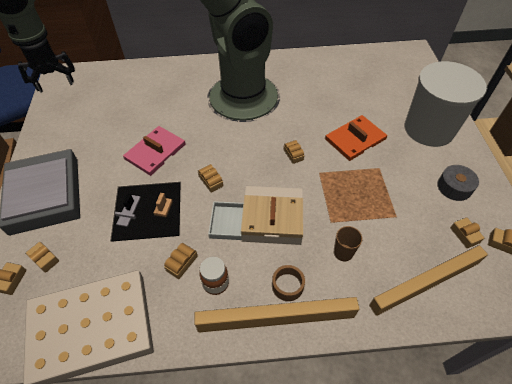

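```bash
cat >> h.py <<'E'
from scipy.spatial.transform import Rotation as Ro
def go(xyz,yaw,cur=None):
    s=bot.observe();p=np.array(s['position']);R=Ro.from_euler('xyz',s['tool_rot'])
    T=Ro.from_euler('xyz',[np.pi,0,yaw])
    rv=(R.inv()*T).as_rotvec()/.15
    d=T.inv().apply(np.array(xyz)-p)/.025
    print('at',p.round(4),np.round(s['tool_rot'],3),'turn',rv.round(2),'then shift',d.round(2),'clock',round(float(s['clock']),1))
    return d
E
python3 -c "
from h import *
go([.607,.0425,.18],-.157)"
```

```text
at [ 0.1821 -0.5979  0.2453] [-3.142  0.     0.296] turn [-0.    0.    3.02] then shift [ 12.78 -27.96   2.61] clock 1.5
```

Request:
{"op": "play_rows", "data": {"plan": [[[0,0,0],[0,0,0.75],-1],[[0,0,0],[0,0,0.75],-1],[[0,0,0],[0,0,0.75],-1],[[0,0,0],[0,0,0.77],-1],[[0.43,-0.93,0],[0,0,0],-1],[[0.43,-0.93,0],[0,0,0],-1],[[0.43,-0.93,0],[0,0,0],-1],[[0.43,-0.93,0],[0,0,0],-1],[[0.43,-0.93,0],[0,0,0],-1],[[0.43,-0.93,0],[0,0,0],-1],[[0.43,-0.93,0],[0,0,0],-1],[[0.43,-0.93,0],[0,0,0],-1],[[0.43,-0.93,0],[0,0,0],-1],[[0.43,-0.93,0],[0,0,0],-1],[[0.43,-0.93,0],[0,0,0],-1],[[0.43,-0.93,0],[0,0,0],-1],[[0.43,-0.93,0],[0,0,0],-1],[[0.43,-0.93,0],[0,0,0],-1],[[0.43,-0.93,0],[0,0,0],-1],[[0.43,-0.93,0],[0,0,0],-1]]}}

```text
clock: 4.0
position: [0.4107, -0.2567, 0.2454]
tool_rot: [3.142, -0.0, -0.157]
force: [-0.2, -0.4, -1.3]
grip_width: 0.0853
finger_force: 0.0
```

Request:
{"op": "play_rows", "data": {"plan": [[[0.43,-0.93,0],[0,0,0],-1],[[0.43,-0.93,0],[0,0,0],-1],[[0.43,-0.93,0],[0,0,0],-1],[[0.43,-0.93,0],[0,0,0],-1],[[0.43,-0.93,0],[0,0,0],-1],[[0.43,-0.93,0],[0,0,0],-1],[[0.43,-0.93,0],[0,0,0],-1],[[0.43,-0.93,0],[0,0,0],-1],[[0.43,-0.93,0],[0,0,0],-1],[[0.43,-0.93,0],[0,0,0],-1],[[0.43,-0.93,0],[0,0,0],-1],[[0.43,-0.93,0.8],[0,0,0],-1],[[0.43,-0.93,0.8],[0,0,0],-1],[[0.43,-0.93,0.8],[0,0,0],-1],[[0,0,0],[0,0,0],-1]]}}

```text
clock: 5.88
position: [0.6097, 0.0424, 0.1837]
tool_rot: [-3.141, 0.002, -0.155]
force: [-0.3, -1.0, 0.2]
grip_width: 0.0853
finger_force: 0.0
```

```bash
python3 -c "
from h import *
go([.607,.0425,.08],-.157)"
```

```text
at [0.6097 0.0424 0.1837] [-3.141e+00  2.000e-03 -1.550e-01] turn [-0.    0.02  0.01] then shift [-0.11  0.01  4.15] clock 5.9
```

Request:
{"op": "play_rows", "data": {"plan": [[[-0.11,0,0.83],[0,0,0],-1],[[0,0,0.83],[0,0,0],-1],[[0,0,0.83],[0,0,0],-1],[[0,0,0.83],[0,0,0],-1],[[0,0,0.83],[0,0,0],-1],[[0,0,0],[0,0,0],-1],[[0,0,0],[0,0,0],1],[[0,0,0],[0,0,0],1],[[0,0,0],[0,0,0],1],[[0,0,0],[0,0,0],1],[[0,0,0],[0,0,0],1],[[0,0,0],[0,0,0],1],[[0,0,0],[0,0,0],1],[[0,0,0],[0,0,0],1]], "newtons": 80}}

```text
clock: 7.62
position: [0.6076, 0.0416, 0.0822]
tool_rot: [-3.141, -0.001, -0.157]
force: [-0.2, 1.6, 7.6]
grip_width: 0.0127
finger_force: 79.2
```

Request:
{"op": "play_rows", "data": {"plan": [[[0,0,-0.3],[0,0,0],1],[[0,0,-0.4],[0,0,0],1],[[0,0,-0.6],[0,0,0],1],[[0,0,-0.6],[0,0,0],1],[[0,0,-0.6],[0,0,0],1],[[0,0,-0.6],[0,0,0],1],[[0,0,-0.6],[0,0,0],1],[[0,0,0],[0,0,0],1]]}}

```text
clock: 8.62
position: [0.6078, 0.041, 0.1753]
tool_rot: [-3.141, -0.002, -0.157]
force: [0.3, -0.1, -5.1]
grip_width: 0.0127
finger_force: 78.6
```

```bash
python3 -c "
from h import *
go([.516,.329,.16],-.157)"
```

```text
at [0.6078 0.041  0.1753] [-3.141e+00 -2.000e-03 -1.570e-01] turn [-0.   -0.01 -0.  ] then shift [ -5.43 -10.8    0.61] clock 8.6
```

Request:
{"op": "play_rows", "data": {"plan": [[[-0.34,-0.675,0],[0,0,0],1],[[-0.34,-0.675,0],[0,0,0],1],[[-0.34,-0.675,0],[0,0,0],1],[[-0.34,-0.675,0],[0,0,0],1],[[-0.34,-0.675,0],[0,0,0],1],[[-0.34,-0.675,0],[0,0,0],1],[[-0.34,-0.675,0],[0,0,0],1],[[-0.34,-0.675,0],[0,0,0],1],[[-0.34,-0.675,0],[0,0,0],1],[[-0.34,-0.675,0],[0,0,0],1],[[-0.34,-0.675,0],[0,0,0],1],[[-0.34,-0.675,0],[0,0,0],1],[[-0.34,-0.675,0],[0,0,0],1],[[-0.34,-0.675,0],[0,0,0],1],[[-0.34,-0.675,0],[0,0,0],1],[[-0.34,-0.675,0],[0,0,0],1],[[0,0,0],[0,0,0],1]]}}

```text
clock: 10.75
position: [0.5141, 0.3311, 0.174]
tool_rot: [-3.141, 0.0, -0.155]
force: [-0.5, -1.0, -4.5]
grip_width: 0.0126
finger_force: 78.6
```

Request:
{"op": "play_rows", "data": {"plan": [[[0,0,0.8],[0,0,0],1],[[0,0,0.8],[0,0,0],1],[[0,0,0.8],[0,0,0],1],[[0,0,0.8],[0,0,0],1],[[0,0,0.8],[0,0,0],1],[[0,0,0.5],[0,0,0],1],[[0,0,0.4],[0,0,0],1],[[0,0,0],[0,0,0],1]]}}

```text
clock: 11.75
position: [0.515, 0.3288, 0.0511]
tool_rot: [3.141, 0.001, -0.157]
force: [0.2, -0.8, -5.1]
grip_width: 0.0125
finger_force: 78.5
```

```bash
python3 -c "
from h import *
go([.516,.329,.0405],-.157)
f=grab_frame('scene');save(f,'s1.png')"
```

```text
at [0.515  0.3288 0.0511] [ 3.141e+00  1.000e-03 -1.570e-01] turn [ 0.  0. -0.] then shift [ 0.04 -0.02  0.42] clock 11.8
```

View pics/s1.png

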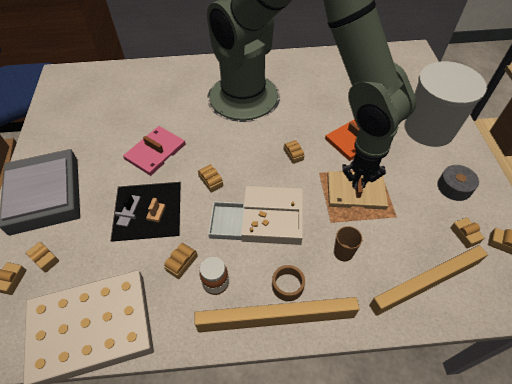

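The cover is over the cork mat (358,190), and 4–5 chips show in the trough around (260,220).

Request:
{"op": "play_rows", "data": {"plan": [[[0,0,0.25],[0,0,0],1],[[0,0,0.15],[0,0,0],1],[[0,0,0],[0,0,0],1],[[0,0,0.05],[0,0,0],1],[[0,0,0],[0,0,0],1]]}}

```text
clock: 12.42
position: [0.5152, 0.329, 0.0403]
tool_rot: [-3.142, -0.0, -0.157]
force: [0.1, -0.1, -3.7]
grip_width: 0.0128
finger_force: 78.6
```

Request:
{"op": "play_rows", "data": {"plan": [[[0,0,0],[0,0,0],-1],[[0,0,0],[0,0,0],-1],[[0,0,0],[0,0,0],-1],[[0,0,0],[0,0,0],-1],[[0,0,0],[0,0,0],-1],[[0,0,0],[0,0,0],-1],[[0,0,-0.8],[0,0,0],-1],[[0,0,-0.8],[0,0,0],-1],[[0,0,-0.8],[0,0,0],-1],[[0,0,-0.8],[0,0,0],-1],[[0,0,-0.8],[0,0,0],-1],[[0,0,-0.8],[0,0,0],-1],[[0,0,0],[0,0,0],-1]]}}

```text
clock: 14.05
position: [0.5159, 0.3294, 0.1628]
tool_rot: [-3.139, -0.002, -0.157]
force: [1.2, 0.5, -0.1]
grip_width: 0.0854
finger_force: 0.0
```

```bash
cat > m.py <<'E'
from h import *
M=Ro.from_euler('z',-.157).as_matrix();O=np.array([.607,.0423,0])
def rect(P,lo,hi,lab,c,box=None):
    k=(P[:,2]>lo)&(P[:,2]<hi)
    if box is not None:k&=(P[:,0]>box[0])&(P[:,0]<box[1])&(P[:,1]>box[2])&(P[:,1]<box[3])
    T=P[k]
    if len(T)<5:print(lab,'few');return
    (x,y),wh,a=cv2.minAreaRect((T[:,:2]*1000).astype(np.float32))
    print(c,lab,len(T),round(x,1),round(y,1),np.round(wh),round(a,1),'med',np.median(T,0).round(4))
E
python3 - <<'E'
from m import *
for c in('top','scene'):
    f=grab_frame(c);P,u,v=pts(f)
    save(f,c+'2.png')
    sb=(.45,.58,-.345,-.25)
    rect(P,.045,.065,'scraper grip',c,sb);rect(P,.009,.018,'scraper foot',c,sb)
    gb=(.4,.6,-.46,-.352)
    rect(P,.036,.06,'gauge grip',c,gb);rect(P,.011,.022,'gauge bar',c,gb);rect(P,.0025,.05,'gauge all',c,gb)
    rect(P,.035,.06,'cover handle',c,(.4,.62,.22,.44))
    rect(P,.014,.026,'cover top',c,(.4,.63,.22,.44))
    Q=(P-O)@M
    k=(np.abs(Q[:,0])<.034)&(Q[:,1]>-.12)&(Q[:,1]<.079)&(Q[:,2]>.0335)&(Q[:,2]<.06)
    im=np.zeros((384,512),np.uint8);im[v[k],u[k]]=1
    n,l,st,ce=cv2.connectedComponentsWithStats(im)
    L=l[v,u]
    for i in range(1,n):
        if st[i,4]>4:print('chip',st[i,4],np.median(Q[L==i],0).round(3),Q[L==i][:,1].max().round(3))
    k=(np.abs(Q[:,0])<.06)&(np.abs(Q[:,1])<.085)
    for nm,cx,cy in(('pin0',-.05,.06),('pin1',.05,-.06)):
        k=(np.hypot(Q[:,0]-cx,Q[:,1]-cy)<.012)&(Q[:,2]>.048);print(nm,Q[k].mean(0) if k.any() else None,k.sum())
E
python3 -c "
import cv2
a=cv2.imread('pics/top2.png')[130:250,180:420];b=cv2.imread('pics/scene2.png')[170:260,100:310]
cv2.imwrite('pics/c2.png',cv2.resize(a,(720,360),interpolation=3))
cv2.imwrite('pics/d2.png',cv2.resize(b,(735,315),interpolation=3))"
```

```text
top scraper grip 90 528.0 -319.9 [14. 46.] 72.8 med [ 0.526  -0.3179  0.0571]
top scraper foot 158 527.9 -319.7 [40. 63.] 73.3 med [ 0.5211 -0.3112  0.0135]
top gauge grip 69 492.4 -403.7 [13. 40.] 75.8 med [ 0.4928 -0.4029  0.0441]
top gauge bar 88 511.1 -417.4 [71. 58.] 8.4 med [ 0.5281 -0.406   0.0159]
top gauge all 803 499.7 -406.3 [107. 198.] 90.0 med [ 0.5018 -0.4031  0.0047]
top cover handle 117 497.1 329.7 [15. 48.] 78.7 med [0.4968 0.3273 0.0526]
top cover top 1606 511.7 318.8 [164. 130.] 81.0 med [0.5044 0.2927 0.0196]
chip 29 [ 0.013 -0.02   0.037] -0.01
chip 5 [ 0.034 -0.07   0.041] -0.064
chip 28 [ 0.02  -0.052  0.038] -0.045
chip 37 [-0.017 -0.031  0.039] -0.019
pin0 [-0.05161709  0.05998421  0.05409547] 9
pin1 [ 0.0480073  -0.05979843  0.05311407] 13
scene scraper grip 75 529.8 -320.0 [15. 44.] 75.7 med [ 0.5321 -0.319   0.0558]
scene scraper foot 126 529.2 -320.1 [41. 65.] 71.2 med [ 0.5415 -0.312   0.0136]
scene gauge grip 54 493.8 -403.2 [12. 40.] 72.1 med [ 0.496  -0.4031  0.0438]
scene gauge bar 87 514.2 -418.3 [73. 59.] 7.8 med [ 0.5283 -0.4068  0.0154]
scene gauge all 643 501.0 -406.0 [107. 198.] 90.0 med [ 0.5128 -0.4043  0.0052]
scene cover handle 131 516.5 327.1 [15. 80.] 80.5 med [0.5213 0.3252 0.0522]
scene cover top 1700 513.2 327.4 [181. 138.] 81.0 med [0.5205 0.3209 0.0195]
chip 31 [-0.015 -0.031  0.038] -0.021
chip 26 [ 0.014 -0.02   0.036] -0.011
chip 33 [ 0.022 -0.052  0.038] -0.044
pin0 [-0.04852046  0.05974438  0.05391964] 8
pin1 [ 0.05177502 -0.0596765   0.05345551] 12
```

View pics/c2.png

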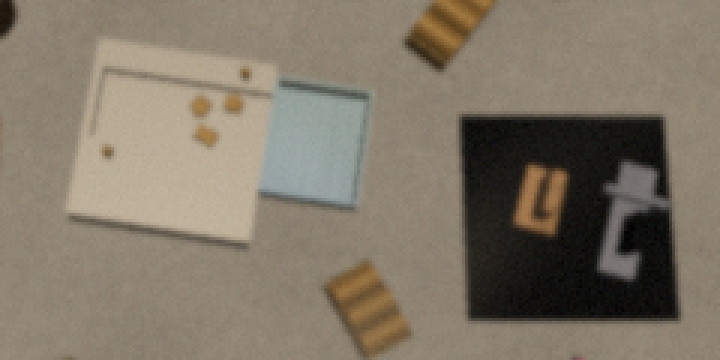

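View pics/d2.png

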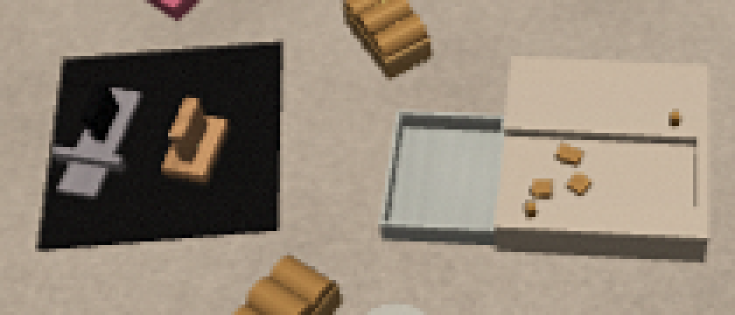

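Three chips in the trough; the scraper (knocked) is now at (529,-320) mm, yaw ≈ -0.29; the gauge tip points away from the robot.

```bash
python3 -c "
from h import *
go([.529,-.320,.15],-.285)"
```

```text
at [0.5151 0.3289 0.1608] [-3.141 -0.    -0.157] turn [-0.   -0.    0.85] then shift [ 7.83 24.75  0.43] clock 14.2
```

Request:
{"op": "play_rows", "data": {"plan": [[[0,0,0],[0,0,0.85],-1],[[0.3,0.95,0],[0,0,0],-1],[[0.3,0.95,0],[0,0,0],-1],[[0.3,0.95,0],[0,0,0],-1],[[0.3,0.95,0],[0,0,0],-1],[[0.3,0.95,0],[0,0,0],-1],[[0.3,0.95,0],[0,0,0],-1],[[0.3,0.95,0],[0,0,0],-1],[[0.3,0.95,0],[0,0,0],-1],[[0.3,0.95,0],[0,0,0],-1],[[0.3,0.95,0],[0,0,0],-1],[[0.3,0.95,0],[0,0,0],-1],[[0.3,0.95,0],[0,0,0],-1],[[0.3,0.95,0],[0,0,0],-1],[[0.3,0.95,0],[0,0,0],-1],[[0.3,0.95,0],[0,0,0],-1],[[0.3,0.95,0],[0,0,0],-1]]}}

```text
clock: 16.27
position: [0.5229, -0.0717, 0.1604]
tool_rot: [-3.142, -0.0, -0.285]
force: [0.4, -0.9, -0.3]
grip_width: 0.0856
finger_force: 0.0
```

Request:
{"op": "play_rows", "data": {"plan": [[[0.3,0.95,0],[0,0,0],-1],[[0.3,0.95,0],[0,0,0],-1],[[0.3,0.95,0],[0,0,0],-1],[[0.3,0.95,0],[0,0,0],-1],[[0.3,0.95,0],[0,0,0],-1],[[0.3,0.95,0],[0,0,0],0],[[0.3,0.95,0],[0,0,0],0],[[0.3,0.95,0],[0,0,0],0],[[0.3,0.95,0],[0,0,0],0],[[0.3,0.95,0],[0,0,0],0],[[0,0,0],[0,0,0],0]]}}

```text
clock: 17.65
position: [0.5277, -0.3213, 0.1602]
tool_rot: [3.141, -0.0, -0.288]
force: [-0.2, 0.1, 0.3]
grip_width: 0.0428
finger_force: 0.0
```

Run:
```python
from m import *
go([.529,-.320,.042],-.285)
for c in('top','scene'):
    f=grab_frame(c);P,u,v=pts(f)
    sb=(.45,.6,-.37,-.25)
    rect(P,.045,.062,'scraper grip',c,sb);rect(P,.009,.018,'scraper foot',c,sb)
```

```text
at [ 0.5277 -0.3213  0.1602] [ 3.141 -0.    -0.288] turn [ 0.   -0.   -0.02] then shift [ 0.04 -0.07  4.73] clock 17.6
top scraper grip 87 527.3 -319.0 [14. 43.] 74.1 med [ 0.5256 -0.318   0.057 ]
top scraper foot 150 527.8 -320.4 [41. 62.] 72.5 med [ 0.5228 -0.311   0.0138]
scene scraper grip 77 529.9 -319.0 [15. 43.] 74.3 med [ 0.5321 -0.3193  0.056 ]
scene scraper foot 134 528.8 -319.8 [41. 64.] 73.9 med [ 0.5409 -0.3124  0.0132]
```

Request:
{"op": "play_rows", "data": {"plan": [[[0.04,-0.07,0.79],[0,0,0],0],[[0,0,0.79],[0,0,0],0],[[0,0,0.79],[0,0,0],0],[[0,0,0.79],[0,0,0],0],[[0,0,0.79],[0,0,0],0],[[0,0,0.79],[0,0,0],0],[[0,0,0],[0,0,0],0],[[0,0,0],[0,0,0],1],[[0,0,0],[0,0,0],1],[[0,0,0],[0,0,0],1],[[0,0,0],[0,0,0],1],[[0,0,0],[0,0,0],1]]}}

```text
clock: 19.25
position: [0.5307, -0.3175, 0.0426]
tool_rot: [3.141, -0.001, -0.285]
force: [-1.2, -0.7, 6.4]
grip_width: 0.0125
finger_force: 78.9
```

Request:
{"op": "play_rows", "data": {"plan": [[[0,0,-0.4],[0,0,0],1],[[0,0,-0.8],[0,0,0],1],[[0,0,-0.8],[0,0,0],1],[[0,0,-0.8],[0,0,0],1],[[0,0,-0.8],[0,0,0],1],[[0,0,-0.6],[0,0,0],1],[[0,0,0],[0,0,0],1]]}}

```text
clock: 20.12
position: [0.5308, -0.3174, 0.1482]
tool_rot: [3.141, -0.002, -0.285]
force: [-0.1, -0.5, -1.8]
grip_width: 0.0129
finger_force: 78.0
```

```bash
python3 - <<'E'
from m import *
t=O+M@np.array([0,.035,0]);print(t)
go([t[0],t[1],.14],-.157)
for c in('top','scene'):
    f=grab_frame(c);P,u,v=pts(f)
    k=(abs(P[:,0]-.528)<.06)&(abs(P[:,1]+.32)<.06)&(P[:,2]>.1);rect(P,.1,.13,'foot',c,(.47,.6,-.37,-.26))
    if c=='scene': save(f,'s3.png')
E
python3 -c "
import cv2
b=cv2.imread('pics/s3.png')[120:260,90:310]
cv2.imwrite('pics/s3c.png',cv2.resize(b,(660,420),interpolation=3))"
```

```text
[0.61247245 0.07686953 0.        ]
at [ 0.5308 -0.3174  0.1482] [ 3.141e+00 -2.000e-03 -2.850e-01] turn [ 0.   -0.01 -0.85] then shift [  0.76 -16.09   0.33] clock 20.1
top foot 163 518.5 -314.7 [41. 42.] 73.9 med [ 0.5102 -0.3048  0.119 ]
scene foot 194 529.8 -317.1 [42. 64.] 73.4 med [ 0.5469 -0.3106  0.1175]
```

View pics/s3c.png

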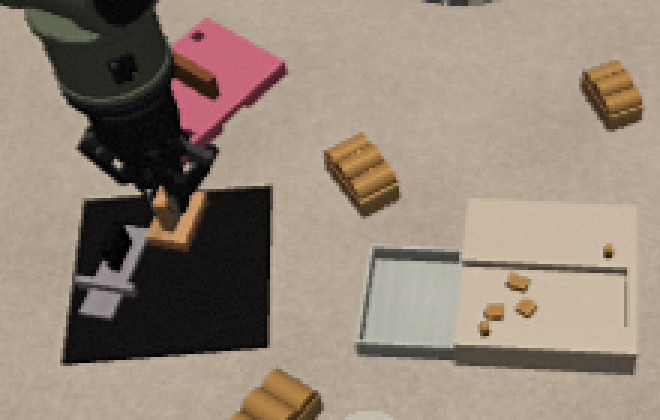

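Request:
{"op": "play_rows", "data": {"plan": [[[0,0,0],[0,0,-0.85],1],[[0.05,-0.95,0],[0,0,0],1],[[0.05,-0.95,0],[0,0,0],1],[[0.05,-0.95,0],[0,0,0],1],[[0.05,-0.95,0],[0,0,0],1],[[0.05,-0.95,0],[0,0,0],1],[[0.05,-0.95,0],[0,0,0],1],[[0.05,-0.95,0],[0,0,0],1],[[0.05,-0.95,0],[0,0,0],1],[[0.05,-0.95,0],[0,0,0],1],[[0.05,-0.95,0],[0,0,0],1],[[0.05,-0.95,0],[0,0,0],1],[[0.05,-0.95,0],[0,0,0],1],[[0.05,-0.95,0],[0,0,0],1],[[0.05,-0.95,0],[0,0,0],1],[[0.05,-0.95,0],[0,0,0],1],[[0.05,-0.95,0],[0,0,0],1],[[0.02,-0.89,0],[0,0,0],1],[[0,0,0],[0,0,0],1],[[0,0,0],[0,0,0],1]]}}

```text
clock: 22.72
position: [0.6135, 0.0766, 0.1467]
tool_rot: [3.141, 0.0, -0.158]
force: [-0.2, -0.6, -1.7]
grip_width: 0.0127
finger_force: 78.1
```

Run:
```python
from m import *
t=O+M@np.array([0.0015,.035,0])
go([t[0],t[1],.0735],-.157)
p=bot.observe()['position']
for c in('top','scene'):
    f=grab_frame(c);P,u,v=pts(f);Q=(P-O)@M
    rect(Q,.108,.126,'foot',c,(-.06,.06,-.02,.1))
```

```text
at [0.6135 0.0766 0.1467] [ 3.141  0.    -0.158] turn [ 0.  0. -0.] then shift [ 0.02 -0.    2.93] clock 22.7
foot few
scene foot 141 13.2 33.2 [37. 40.] 0.3 med [0.0206 0.033  0.1174]
```

Request:
{"op": "play_rows", "data": {"plan": [[[0.02,0,0.6],[0,0,0],1],[[0,0,0.6],[0,0,0],1],[[0,0,0.4],[0,0,0],1],[[0,0,0.4],[0,0,0],1],[[0,0,0.3],[0,0,0],1],[[0,0,0.2],[0,0,0],1],[[0,0,0.2],[0,0,0],1],[[0,0,0.2],[0,0,0],1],[[0,0,0],[0,0,0],1]]}}

```text
clock: 23.95
position: [0.6139, 0.0769, 0.074]
tool_rot: [3.141, 0.0, -0.157]
force: [0.2, 0.2, -1.0]
grip_width: 0.0125
finger_force: 78.1
```

Request:
{"op": "play_rows", "data": {"plan": [[[0,0,0.03],[0,0,0],1],[[0,0.3,0],[0,0,0],1],[[0,0.4,0],[0,0,0],1],[[0,0.4,0],[0,0,0],1],[[0,0.4,0],[0,0,0],1],[[0,0.4,0],[0,0,0],1],[[0,0.4,0],[0,0,0],1],[[0,0.4,0],[0,0,0],1],[[0,0.4,0],[0,0,0],1],[[0,0.4,0],[0,0,0],1],[[0,0.4,0],[0,0,0],1],[[0,0.4,0],[0,0,0],1],[[0,0.4,0],[0,0,0],1],[[0,0.25,0],[0,0,0],1],[[0,0,0],[0,0,0],1]]}}

```text
clock: 25.82
position: [0.5946, -0.0458, 0.0735]
tool_rot: [3.142, 0.0, -0.158]
force: [0.5, 0.0, -1.2]
grip_width: 0.0129
finger_force: 78.2
```

```bash
cat > chips.py <<'E'
from m import *
import sys
p=bot.observe()['position'];print('tcp mould',((p-O)@M).round(4))
for c in('top','scene'):
    f=grab_frame(c);P,u,v=pts(f);Q=(P-O)@M;px=f['pixels'][v,u].astype(int)
    if c=='scene':save(f,sys.argv[1])
    och=(px[:,0]-px[:,2]>45)
    k=(np.abs(Q[:,0])<.06)&(Q[:,1]>-.19)&(Q[:,1]<.079)&(Q[:,2]<.05)&och
    im=np.zeros((384,512),np.uint8);im[v[k],u[k]]=1
    n,l,st,ce=cv2.connectedComponentsWithStats(im);L=l[v,u]
    for i in range(1,n):
        if st[i,4]>4:print(c,'chip',st[i,4],np.median(Q[L==i],0).round(3),'tray y',(np.median(Q[L==i],0)[1]+.14).round(3))
b=cv2.imread('pics/'+sys.argv[1])[170:260,190:320]
cv2.imwrite('pics/c'+sys.argv[1],cv2.resize(b,(650,450),interpolation=3))
E
python3 chips.py s4.png
```

```text
tcp mould [ 0.0015 -0.089   0.0735]
scene chip 111 [ 0.018 -0.083  0.045] tray y 0.057
scene chip 38 [ 0.028 -0.112  0.014] tray y 0.028
```

View pics/cs4.png

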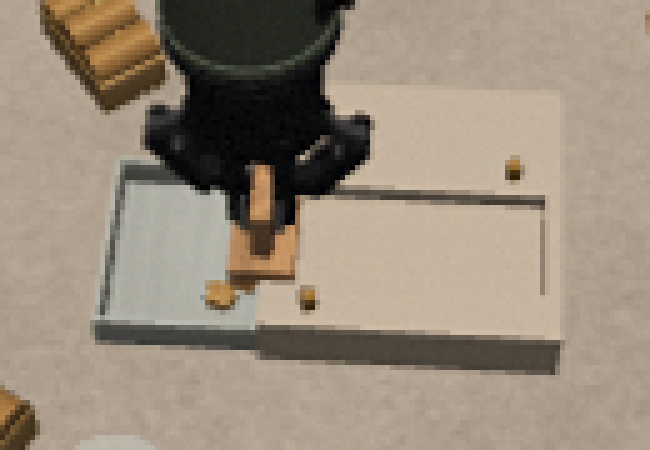

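Request:
{"op": "play_rows", "data": {"plan": [[[0,0,-0.4],[0,0,0],1],[[0,0,-0.8],[0,0,0],1],[[0,0,-0.8],[0,0,0],1],[[0,0,-0.8],[0,0,0],1],[[0,0.9,-0.4],[0,0,0],1],[[0,0.95,0],[0,0,0],1],[[0,0.95,0],[0,0,0],1],[[0,0.95,0],[0,0,0],1],[[0,0.95,0],[0,0,0],1],[[0,0.95,0],[0,0,0],1],[[0,0.95,0],[0,0,0],1],[[0,0,0],[0,0,0],1]]}}

```text
clock: 27.42
position: [0.5684, -0.2101, 0.1542]
tool_rot: [3.141, -0.001, -0.16]
force: [-0.4, -0.5, -0.8]
grip_width: 0.0127
finger_force: 78.1
```

```bash
python3 chips.py s5.png; python3 -c "
from h import *
go([.53,-.31,.14],-.157)"
```

```text
tcp mould [ 0.0014 -0.2553  0.1542]
top chip 41 [ 0.02  -0.11   0.015] tray y 0.03
top chip 9 [-0.013 -0.103  0.024] tray y 0.037
scene chip 19 [-0.008 -0.101  0.023] tray y 0.039
scene chip 54 [ 0.024 -0.109  0.015] tray y 0.031
at [ 0.569  -0.2077  0.154 ] [-3.141 -0.    -0.157] turn [-0. -0. -0.] then shift [-0.9   4.28  0.56] clock 27.5
```

View pics/cs5.png

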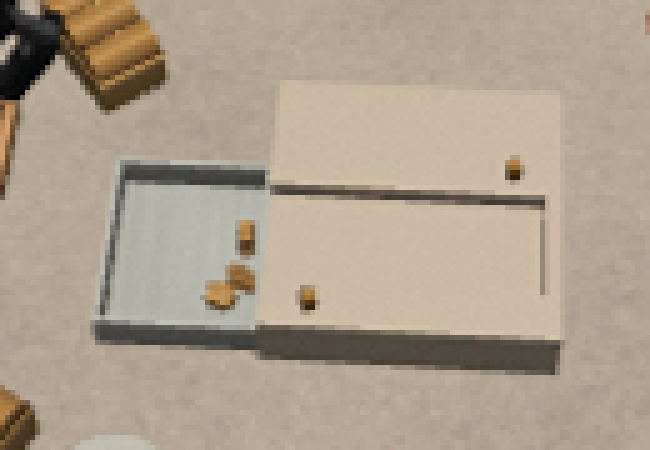

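Request:
{"op": "play_rows", "data": {"plan": [[[-0.25,0.9,0],[0,0,0],1],[[-0.25,0.9,0],[0,0,0],1],[[-0.25,0.9,0],[0,0,0],1],[[-0.25,0.85,0],[0,0,0],1],[[0,0,0.8],[0,0,0],1],[[0,0,0.8],[0,0,0],1],[[0,0,0.8],[0,0,0],1],[[0,0,0.8],[0,0,0],1],[[0,0,0.6],[0,0,0],1],[[0,0,0.4],[0,0,0],1],[[0,0,0.15],[0,0,0],1],[[0,0,0.05],[0,0,0],1],[[0,0,0],[0,0,0],1]]}}

```text
clock: 29.15
position: [0.5304, -0.2921, 0.0439]
tool_rot: [3.141, -0.001, -0.157]
force: [-0.6, -0.4, -1.6]
grip_width: 0.0126
finger_force: 78.2
```

Request:
{"op": "play_rows", "data": {"plan": [[[0,0,0.05],[0,0,0],1],[[0,0,0],[0,0,0],0],[[0,0,0],[0,0,0],0],[[0,0,0],[0,0,0],0],[[0,0,0],[0,0,0],0],[[0,0,-0.6],[0,0,0],0],[[0,0,-0.9],[0,0,0],0],[[0,0,-0.9],[0,0,0],0],[[0,0,-0.9],[0,0,0],-1],[[0,0,-0.9],[0,0,0],-1],[[0,0,0],[0,0,0],-1]]}}

```text
clock: 30.52
position: [0.5311, -0.2925, 0.1498]
tool_rot: [3.141, -0.003, -0.157]
force: [-0.4, 0.4, -1.2]
grip_width: 0.0856
finger_force: 0.0
```

```bash
python3 -c "
from h import *
go([.5152,.329,.12],-.157)"
```

```text
at [ 0.5311 -0.2925  0.1498] [ 3.141e+00 -3.000e-03 -1.570e-01] turn [ 0.01 -0.02 -0.  ] then shift [ -4.51 -24.45   1.19] clock 30.5
```

Request:
{"op": "play_rows", "data": {"plan": [[[-0.17,-0.94,0],[0,0,0],-1],[[-0.17,-0.94,0],[0,0,0],-1],[[-0.17,-0.94,0],[0,0,0],-1],[[-0.17,-0.94,0],[0,0,0],-1],[[-0.17,-0.94,0],[0,0,0],-1],[[-0.17,-0.94,0],[0,0,0],-1],[[-0.17,-0.94,0],[0,0,0],-1],[[-0.17,-0.94,0],[0,0,0],-1],[[-0.17,-0.94,0],[0,0,0],-1],[[-0.17,-0.94,0],[0,0,0],-1],[[-0.17,-0.94,0],[0,0,0],-1],[[-0.17,-0.94,0],[0,0,0],-1],[[-0.17,-0.94,0],[0,0,0],-1],[[-0.17,-0.94,0],[0,0,0],-1],[[-0.17,-0.94,0],[0,0,0],-1],[[-0.17,-0.94,0],[0,0,0],-1],[[-0.17,-0.94,0],[0,0,0],-1],[[-0.17,-0.94,0],[0,0,0],-1],[[-0.17,-0.94,0],[0,0,0],-1],[[-0.17,-0.94,0],[0,0,0],-1]]}}

```text
clock: 33.02
position: [0.5187, 0.187, 0.1469]
tool_rot: [3.141, 0.001, -0.156]
force: [-0.1, -0.0, -0.6]
grip_width: 0.0853
finger_force: 0.0
```

Request:
{"op": "play_rows", "data": {"plan": [[[-0.17,-0.94,0],[0,0,0],-1],[[-0.17,-0.94,0],[0,0,0],-1],[[-0.17,-0.94,0],[0,0,0],-1],[[-0.17,-0.94,0],[0,0,0],-1],[[-0.17,-0.94,0],[0,0,0],-1],[[-0.17,-0.94,0],[0,0,0],-1],[[0,0,0],[0,0,0],-1],[[0,0,0],[0,0,0],-1]]}}

```text
clock: 34.02
position: [0.5168, 0.3285, 0.1472]
tool_rot: [3.141, 0.0, -0.158]
force: [0.0, -0.6, -0.6]
grip_width: 0.0858
finger_force: 0.0
```

Run:
```python
from m import *
go([.5152,.329,.0403],-.157)
for c in('top','scene'):
    f=grab_frame(c);P,u,v=pts(f)
    rect(P,.045,.06,'cover handle',c,(.4,.62,.22,.44))
    rect(P,.045,.062,'scraper grip',c,(.45,.6,-.345,-.25))
```

```text
at [0.5168 0.3285 0.1472] [ 3.141  0.    -0.158] turn [ 0.  0. -0.] then shift [-0.07 -0.01  4.27] clock 34.0
top cover handle 96 497.9 329.4 [15. 49.] 81.7 med [0.4961 0.3286 0.053 ]
top scraper grip 87 528.1 -292.4 [14. 45.] 81.2 med [ 0.5272 -0.2905  0.0567]
scene cover handle 106 515.0 326.5 [15. 81.] 82.0 med [0.5154 0.3258 0.0527]
scene scraper grip 71 528.9 -292.7 [14. 47.] 81.9 med [ 0.5337 -0.2918  0.0564]
```

Request:
{"op": "play_rows", "data": {"plan": [[[-0.07,0,0.8],[0,0,0],-1],[[0,0,0.8],[0,0,0],-1],[[0,0,0.8],[0,0,0],-1],[[0,0,0.8],[0,0,0],-1],[[0,0,0.8],[0,0,0],-1],[[0,0,0.2],[0,0,0],-1],[[0,0,0],[0,0,0],-1],[[0,0,0],[0,0,0],1],[[0,0,0],[0,0,0],1],[[0,0,0],[0,0,0],1],[[0,0,0],[0,0,0],1],[[0,0,0],[0,0,0],1],[[0,0,0],[0,0,0],1],[[0,0,0],[0,0,0],1],[[0,0,0],[0,0,0],1]]}}

```text
clock: 36.0
position: [0.5151, 0.3291, 0.0427]
tool_rot: [-3.141, -0.0, -0.157]
force: [-1.5, -0.8, 6.2]
grip_width: 0.0127
finger_force: 79.4
```

```bash
python3 -c "
from h import *
go([.5152,.329,.0403],-.157)"
```

```text
at [0.5151 0.3291 0.0427] [-3.141 -0.    -0.157] turn [-0. -0. -0.] then shift [0.  0.  0.1] clock 36.0
```

Request:
{"op": "play_rows", "data": {"plan": [[[0,0,-0.3],[0,0,0],1],[[0,0,-0.7],[0,0,0],1],[[0,0,-0.8],[0,0,0],1],[[0,0,-0.8],[0,0,0],1],[[0,0,-0.8],[0,0,0],1],[[0,0,-0.8],[0,0,0],1],[[0,0,-0.5],[0,0,0],1],[[0,0,-0.2],[0,0,0],1],[[0,0,0],[0,0,0],1]]}}

```text
clock: 37.12
position: [0.515, 0.329, 0.1648]
tool_rot: [3.142, 0.0, -0.157]
force: [0.1, 0.3, -4.7]
grip_width: 0.0129
finger_force: 78.3
```

```bash
python3 -c "
from h import *
go([.6075,.0417,.16],-.157)"
```

```text
at [0.515  0.329  0.1648] [ 3.142  0.    -0.157] turn [ 0.  0. -0.] then shift [ 5.45 10.77  0.19] clock 37.1
```

Request:
{"op": "play_rows", "data": {"plan": [[[0.34,0.67,0],[0,0,0],1],[[0.34,0.67,0],[0,0,0],1],[[0.34,0.67,0],[0,0,0],1],[[0.34,0.67,0],[0,0,0],1],[[0.34,0.67,0],[0,0,0],1],[[0.34,0.67,0],[0,0,0],1],[[0.34,0.67,0],[0,0,0],1],[[0.34,0.67,0],[0,0,0],1],[[0.34,0.67,0],[0,0,0],1],[[0.34,0.67,0],[0,0,0],1],[[0.34,0.67,0],[0,0,0],1],[[0.34,0.67,0],[0,0,0],1],[[0.34,0.67,0],[0,0,0],1],[[0.34,0.67,0],[0,0,0],1],[[0.34,0.67,0],[0,0,0],1],[[0.34,0.67,0],[0,0,0],1],[[0,0,0],[0,0,0],1],[[0,0,0],[0,0,0],1]]}}

```text
clock: 39.38
position: [0.6074, 0.0433, 0.1647]
tool_rot: [-3.141, 0.0, -0.157]
force: [-0.6, 0.3, -4.8]
grip_width: 0.0128
finger_force: 78.4
```

Run:
```python
from m import *
go([.6075,.0417,.0847],-.157)
f=grab_frame('scene');P,u,v=pts(f)
rect(P,.165,.18,'handle','s',(.5,.7,-.05,.12));rect(P,.135,.148,'top','s',(.45,.75,-.1,.16))
```

```text
at [0.6074 0.0433 0.1647] [-3.141  0.    -0.157] turn [-0.  0.  0.] then shift [0.02 0.06 3.2 ] clock 39.4
s handle 141 614.0 41.7 [37. 65.] 61.4 med [0.6174 0.0405 0.1749]
s top 1878 606.0 41.3 [178. 134.] 80.9 med [0.6249 0.0355 0.1416]
```

Request:
{"op": "play_rows", "data": {"plan": [[[0.02,0.06,0.5],[0,0,0],1],[[0,0,0.6],[0,0,0],1],[[0,0,0.6],[0,0,0],1],[[0,0,0.4],[0,0,0],1],[[0,0,0.2],[0,0,0],1],[[0,0,0],[0,0,0],1]]}}

```text
clock: 40.17
position: [0.6076, 0.0415, 0.1071]
tool_rot: [3.142, 0.0, -0.157]
force: [0.4, -0.4, -3.3]
grip_width: 0.0125
finger_force: 78.4
```

```bash
python3 -c "
from h import *
go([.6075,.0417,.0847],-.157)"
```

```text
at [0.6076 0.0415 0.1071] [ 3.142  0.    -0.157] turn [ 0.  0. -0.] then shift [-0.   -0.01  0.89] clock 40.2
```

Request:
{"op": "play_rows", "data": {"plan": [[[0,0,0.2],[0,0,0],1],[[0,0,0.2],[0,0,0],1],[[0,0,0.2],[0,0,0],1],[[0,0,0.15],[0,0,0],1],[[0,0,0.1],[0,0,0],1],[[0,0,0],[0,0,0],1]]}}

```text
clock: 40.92
position: [0.6076, 0.0416, 0.0858]
tool_rot: [-3.142, 0.0, -0.157]
force: [-0.0, 1.5, -6.6]
grip_width: 0.0127
finger_force: 78.4
```

Request:
{"op": "play_rows", "data": {"plan": [[[0,0,0.05],[0,0,0],1],[[0,0,0],[0,0,0],1],[[0,0,0],[0,0,0],-1],[[0,0,0],[0,0,0],-1],[[0,0,0],[0,0,0],-1],[[0,0,0],[0,0,0],-1],[[0,0,0],[0,0,0],-1],[[0,0,0],[0,0,0],-1],[[0,0,-0.8],[0,0,0],-1],[[0,0,-0.8],[0,0,0],-1],[[0,0,-0.8],[0,0,0],-1],[[0,0,-0.8],[0,0,0],-1],[[0,0,0],[0,0,0],-1]]}}

```text
clock: 42.55
position: [0.6086, 0.0415, 0.1674]
tool_rot: [-3.141, -0.003, -0.157]
force: [-0.3, 0.0, 0.1]
grip_width: 0.0856
finger_force: 0.0
```

```bash
cat > g.py <<'E'
from m import *
f=grab_frame('scene');P,u,v=pts(f)
rect(P,.085,.105,'handle','s',(.5,.7,-.05,.12));Q=(P-O)@M;rect(Q,.057,.066,'cover top','s',(-.09,.09,-.11,.11))
for c in('top','scene'):
    f=grab_frame(c);P,u,v=pts(f)
    gb=(.4,.6,-.46,-.352)
    rect(P,.036,.06,'gauge grip',c,gb)
    rect(P,.013,.02,'gauge bar+',c,gb)
    k=(P[:,0]>gb[0])&(P[:,0]<gb[1])&(P[:,1]>gb[2])&(P[:,1]<gb[3]);p=P[k];px=f['pixels'][v[k],u[k]].astype(int).sum(1)
    T=p[(px>240)];(x,y),wh,a=cv2.minAreaRect((T[:,:2]*1000).astype(np.float32));print('metal',len(T),x,y,wh,a)
    T=p[(px>240)&(p[:,2]<.009)];print(np.percentile(T[:,0],[2,98]))
    far=T[T[:,0]>.54];near=T[T[:,0]<.48]
    for w in(far,near):
        if len(w)>5:print(len(w),w.mean(0).round(4))
E
python3 g.py;python3 -c "
from h import *
go([.494,-.4035,.15],-.28)"
```

```text
s handle 118 607.6 40.4 [14. 82.] 80.8 med [0.6095 0.0398 0.0955]
s cover top 2061 0.1 -2.8 [178. 135.] 89.9 med [ 0.0056 -0.0012  0.0617]
top gauge grip 73 492.1 -403.6 [12. 41.] 73.0 med [ 0.4926 -0.4025  0.044 ]
top gauge bar+ 70 504.7 -407.4 [62. 64.] 74.7 med [ 0.5305 -0.4077  0.0163]
metal 601 500.10443115234375 -406.22705078125 (107.42787170410156, 199.35116577148438) 89.88253021240234
[0.40078439 0.58206484]
127 [ 0.5578 -0.4308  0.0034]
247 [ 0.4338 -0.4115  0.0021]
scene gauge grip 54 493.1 -403.0 [14. 41.] 67.3 med [ 0.4947 -0.4023  0.0437]
scene gauge bar+ 63 516.0 -417.9 [65. 57.] 9.6 med [ 0.5297 -0.4096  0.0158]
metal 425 499.64727783203125 -406.4997253417969 (199.25546264648438, 106.90292358398438) 0.014523363672196865
[0.40055606 0.58780534]
110 [ 0.5586 -0.4313  0.0033]
133 [ 0.4314 -0.414   0.0013]
at [0.6074 0.0415 0.1648] [ 3.142  0.    -0.157] turn [0.   0.   0.82] then shift [ 0.56 18.36  0.59] clock 42.7
```

Request:
{"op": "play_rows", "data": {"plan": [[[0,0,0],[0,0,0.95],-1],[[0.05,0.92,0],[0,0,0],-1],[[0.05,0.92,0],[0,0,0],-1],[[0.05,0.92,0],[0,0,0],-1],[[0.05,0.92,0],[0,0,0],-1],[[0.05,0.92,0],[0,0,0],-1],[[0.05,0.92,0],[0,0,0],-1],[[0.05,0.92,0],[0,0,0],-1],[[0.05,0.92,0],[0,0,0],-1],[[0.05,0.92,0],[0,0,0],-1],[[0.05,0.92,0],[0,0,0],-1],[[0.05,0.92,0],[0,0,0],-1],[[0.05,0.92,0],[0,0,0],-1],[[0.05,0.92,0],[0,0,0],-1],[[0.05,0.92,0],[0,0,0],0],[[0.05,0.92,0],[0,0,0],0],[[0.05,0.92,0],[0,0,0],0],[[0.05,0.92,0],[0,0,0],0],[[0.05,0.92,0],[0,0,0],0],[[0.05,0.92,0],[0,0,0],0]]}}

```text
clock: 45.2
position: [0.5007, -0.3846, 0.1648]
tool_rot: [-3.142, 0.0, -0.3]
force: [-0.7, -0.4, 0.1]
grip_width: 0.0424
finger_force: 0.0
```

Request:
{"op": "play_rows", "data": {"plan": [[[0,0.86,0],[0,0,0],0],[[0,0,0],[0,0,0],0],[[0,0,0],[0,0,0],0]]}}

```text
clock: 45.58
position: [0.4951, -0.4032, 0.1646]
tool_rot: [-3.141, 0.0, -0.299]
force: [0.5, -0.2, -0.1]
grip_width: 0.0426
finger_force: 0.0
```

```bash
python3 g.py;python3 -c "
from h import *
go([.4932,-.4032,.035],-.30)"
```

```text
s handle 117 607.6 40.4 [14. 81.] 80.7 med [0.6091 0.0398 0.0954]
s cover top 2040 0.1 -2.7 [134. 178.] 0.1 med [0.0053 0.0015 0.0617]
top gauge grip 70 491.9 -403.6 [12. 40.] 74.5 med [ 0.4914 -0.4021  0.0441]
top gauge bar+ 54 510.9 -412.9 [71. 46.] 7.8 med [ 0.5308 -0.4048  0.0157]
metal 484 500.1459045410156 -406.1866149902344 (199.1250762939453, 107.54621124267578) 0.21136118471622467
[0.40071327 0.56139884]
77 [ 0.5541 -0.4215  0.0046]
216 [ 0.4321 -0.4096  0.002 ]
scene gauge grip 57 492.5 -403.5 [12. 40.] 71.7 med [ 0.4953 -0.4026  0.043 ]
scene gauge bar+ 60 516.2 -417.2 [64. 57.] 10.4 med [ 0.5318 -0.4093  0.0163]
metal 1277 500.01531982421875 -406.0398864746094 (199.61184692382812, 107.95892333984375) 0.08074896037578583
[0.40120061 0.58522135]
110 [ 0.558  -0.4298  0.0034]
127 [ 0.4333 -0.4115  0.0017]
at [ 0.4954 -0.4029  0.1648] [-3.141  0.    -0.299] turn [-0.    0.    0.01] then shift [-0.08  0.04  5.19] clock 45.7
```

Request:
{"op": "play_rows", "data": {"plan": [[[-0.08,0.03,0.8],[0,0,0],0],[[0,0,0.8],[0,0,0],0],[[0,0,0.8],[0,0,0],0],[[0,0,0.8],[0,0,0],0],[[0,0,0.8],[0,0,0],0],[[0,0,0.8],[0,0,0],0],[[0,0,0.3],[0,0,0],0],[[0,0,0],[0,0,0],0],[[0,0,0],[0,0,0],1],[[0,0,0],[0,0,0],1],[[0,0,0],[0,0,0],1],[[0,0,0],[0,0,0],1],[[0,0,0],[0,0,0],1],[[0,0,0],[0,0,0],1]]}}

```text
clock: 47.48
position: [0.4932, -0.404, 0.0382]
tool_rot: [3.141, -0.001, -0.3]
force: [-0.6, 0.9, 6.9]
grip_width: 0.0106
finger_force: 79.1
```

Request:
{"op": "play_rows", "data": {"plan": [[[0,0,-0.4],[0,0,0],1],[[0,0,-0.8],[0,0,0],1],[[0,0,-0.8],[0,0,0],1],[[0,0,-0.8],[0,0,0],1],[[0,0,-0.8],[0,0,0],1],[[0,0,-0.8],[0,0,0],1],[[0,0,0],[0,0,0],1]]}}

```text
clock: 48.35
position: [0.4934, -0.4042, 0.1493]
tool_rot: [3.141, -0.003, -0.3]
force: [-0.5, 0.5, -2.4]
grip_width: 0.0106
finger_force: 78.1
```

Run:
```python
from m import *
t=O+M@np.array([-.155,-.002,0]);print(t)
go([t[0],t[1],.13],-.157)
for c in('top','scene'):
    f=grab_frame(c);P,u,v=pts(f)
    for r in regions_of('gauge',c)[:2]:
        q,_,_=pts(f,r['mask']);print(c,r['p'],q.min(0).round(3),q.max(0).round(3))
        for lo in(.085,):
            T=q[(q[:,2]>lo)&(q[:,2]<.13)];
            if len(T)>5:print(cv2.minAreaRect((T[:,:2]*1000).astype(np.float32)),T.min(0),T.max(0))
    save(f,c+'6.png')
b=cv2.imread('pics/scene6.png')[150:260,90:230]
cv2.imwrite('pics/s6c.png',cv2.resize(b,(700,550),interpolation=3))
```

```text
[0.45359367 0.06455975 0.        ]
at [ 0.4934 -0.4042  0.1493] [ 3.141e+00 -3.000e-03 -3.000e-01] turn [ 0.01 -0.02 -0.95] then shift [ -4.51 -18.27   0.77] clock 48.4
top 0.84 [ 0.452 -0.473 -0.003] [ 0.596 -0.357  0.242]
((511.2407531738281, -402.564453125), (50.43557357788086, 115.40074157714844), 74.3320083618164) [ 0.45159583 -0.44143033  0.11006544] [ 0.56762597 -0.37625977  0.12985594]
scene 0.63 [ 0.388 -0.49  -0.006] [ 0.569 -0.377  0.158]
((516.0136108398438, -401.5343933105469), (60.7490119934082, 116.61776733398438), 50.58931350708008) [ 0.45706695 -0.44772508  0.10615589] [ 0.56926171 -0.3770056   0.12902545]
```

View pics/s6c.png

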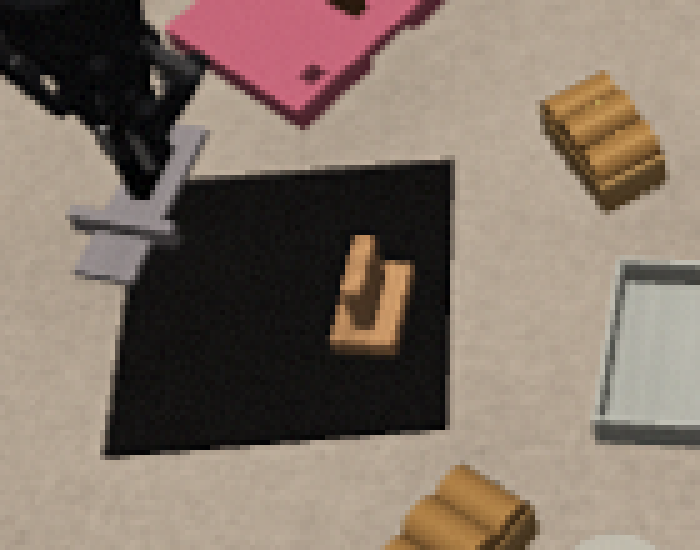

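Request:
{"op": "play_rows", "data": {"plan": [[[0,0,0],[0,0,-0.95],1],[[-0.25,-0.96,0],[0,0,0],1],[[-0.25,-0.96,0],[0,0,0],1],[[-0.25,-0.96,0],[0,0,0],1],[[-0.25,-0.96,0],[0,0,0],1],[[-0.25,-0.96,0],[0,0,0],1],[[-0.25,-0.96,0],[0,0,0],1],[[-0.25,-0.96,0],[0,0,0],1],[[-0.25,-0.96,0],[0,0,0],1],[[-0.25,-0.96,0],[0,0,0],1],[[-0.25,-0.96,0],[0,0,0],1],[[-0.25,-0.96,0],[0,0,0],1],[[-0.25,-0.96,0],[0,0,0],1],[[-0.25,-0.96,0],[0,0,0],1],[[-0.25,-0.96,0],[0,0,0],1],[[-0.25,-0.96,0],[0,0,0],1],[[-0.25,-0.96,0],[0,0,0],1],[[-0.25,-0.96,0],[0,0,0],1],[[-0.25,-0.96,0],[0,0,0],1],[[-0.25,-0.96,0],[0,0,0],1]]}}

```text
clock: 51.05
position: [0.4466, 0.066, 0.1469]
tool_rot: [3.141, 0.001, -0.157]
force: [-0.5, 0.4, -1.6]
grip_width: 0.0104
finger_force: 78.2
```

Request:
{"op": "play_rows", "data": {"plan": [[[0,0,0],[0,0,0],1],[[0,0,0.5],[0,0,0],1],[[0,0,0.6],[0,0,0],1],[[0,0,0.6],[0,0,0],1],[[0,0,0.4],[0,0,0],1],[[0,0,0],[0,0,0],1],[[0,0,0],[0,0,0],1]]}}

```text
clock: 51.92
position: [0.4471, 0.0651, 0.095]
tool_rot: [-3.141, -0.0, -0.158]
force: [0.1, -0.4, -2.4]
grip_width: 0.0105
finger_force: 78.2
```

Run:
```python
from m import *
t=O+M@np.array([-.16,-.0008,0])
go([t[0],t[1],.0815],-.157)
f=grab_frame('scene');save(f,'s7.png');P,u,v=pts(f);Q=(P-O)@M
rect(Q,.057,.066,'cover top','s',(-.09,.09,-.11,.11))
rect(Q,.0515,.0568,'blade tip','s',(-.114,-.0665,-.04,.04))
rect(Q,.0605,.073,'bar','s',(-.135,-.1,-.06,.06))
b=f['pixels'][170:260,210:330,::-1]
cv2.imwrite('pics/s7c.png',cv2.resize(b,(720,540),interpolation=3))
```

```text
at [0.4471 0.0651 0.095 ] [-3.141 -0.    -0.158] turn [-0. -0. -0.] then shift [ 0.06 -0.07  0.54] clock 51.9
s cover top 2066 -10.8 -2.8 [156. 178.] 0.0 med [ 0.0047 -0.0004  0.0617]
blade tip few
s bar 106 -117.2 -3.4 [60. 35.] 86.3 med [-0.1175 -0.0054  0.0647]
```

View pics/s7c.png

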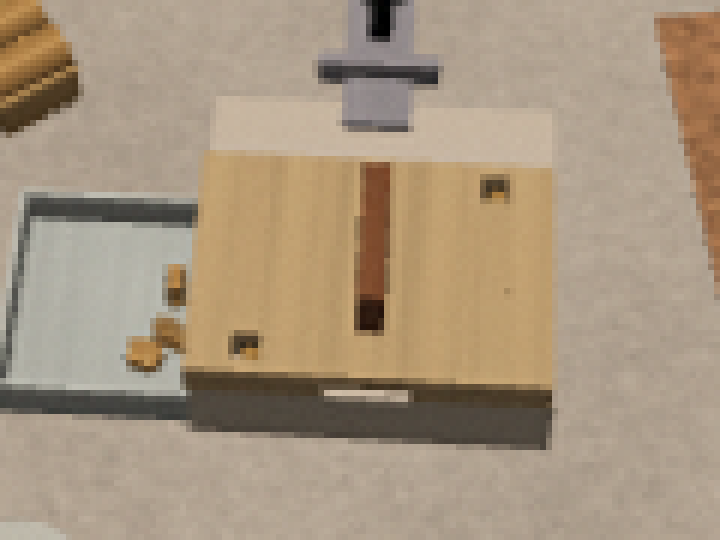

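Request:
{"op": "play_rows", "data": {"plan": [[[0,-0.03,0.3],[0,0,0],1],[[0,0,0.2],[0,0,0],1],[[0,0,0.03],[0,0,0],1],[[0,0,0],[0,0,0],1],[[0.3,0,0],[0,0,0],1],[[0.2,0,0],[0,0,0],1],[[0,0,0],[0,0,0],1]]}}

```text
clock: 52.85
position: [0.4599, 0.0639, 0.0816]
tool_rot: [-3.141, -0.0, -0.158]
force: [-0.2, -0.2, -2.5]
grip_width: 0.0104
finger_force: 78.2
```

Run:
```python
from m import *
t=O+M@np.array([-.1093,-.0016,0])
go([t[0],t[1],.0815],-.157)
f=grab_frame('scene');P,u,v=pts(f);Q=(P-O)@M
rect(Q,.0395,.0437,'land','s',(-.114,-.075,-.07,-.04));rect(Q,.0395,.0437,'land','s',(-.114,-.075,.04,.07))
rect(Q,.0445,.0515,'blade tip','s',(-.1,-.0665,-.04,.04))
```

```text
at [0.4599 0.0639 0.0816] [-3.141 -0.    -0.158] turn [-0. -0. -0.] then shift [ 1.57 -0.    0.  ] clock 52.9
s land 55 -96.0 -54.5 [34. 26.] 3.4 med [-0.0957 -0.0537  0.0415]
s land 62 -97.3 54.9 [33. 29.] 1.1 med [-0.099   0.0564  0.0416]
s blade tip 68 -86.6 7.3 [54. 25.] 89.0 med [-0.088  -0.0033  0.0481]
```

Request:
{"op": "play_rows", "data": {"plan": [[[0.2,0,0],[0,0,0],1],[[0.2,0,0],[0,0,0],1],[[0.2,0,0],[0,0,0],1],[[0.2,0,0],[0,0,0],1],[[0.2,0,0],[0,0,0],1],[[0.2,0,0],[0,0,0],1],[[0.2,0,0],[0,0,0],1],[[0,0,0],[0,0,0],1]]}}

```text
clock: 53.9
position: [0.4943, 0.0585, 0.0815]
tool_rot: [-3.142, -0.0, -0.157]
force: [-0.5, 0.2, -2.4]
grip_width: 0.0107
finger_force: 78.2
```

Request:
{"op": "play_rows", "data": {"plan": [[[0.04,0,0],[0,0,0],1],[[0.04,0,0],[0,0,0],1],[[0.04,0,0],[0,0,0],1],[[0,0,0],[0,0,0],1]]}}

```text
clock: 54.4
position: [0.497, 0.0581, 0.0815]
tool_rot: [3.142, -0.0, -0.157]
force: [0.1, -0.4, -1.6]
grip_width: 0.0104
finger_force: 78.2
```

Run:
```python
from m import *
t=O+M@np.array([-.1093,-.0016,0])
go([t[0],t[1],.0815],-.157)
f=grab_frame('scene');save(f,'s8.png');P,u,v=pts(f);Q=(P-O)@M
rect(Q,.057,.066,'cover top','s',(-.066,.09,-.11,.11))
b=f['pixels'][170:260,210:330,::-1]
cv2.imwrite('pics/s8c.png',cv2.resize(b,(720,540),interpolation=3))
```

```text
at [0.497  0.0581 0.0815] [ 3.142 -0.    -0.157] turn [ 0. -0. -0.] then shift [ 0.07 -0.    0.  ] clock 54.4
s cover top 2041 0.8 -2.7 [178. 133.] 89.9 med [ 0.0054 -0.0006  0.0616]
```

View pics/s8c.png

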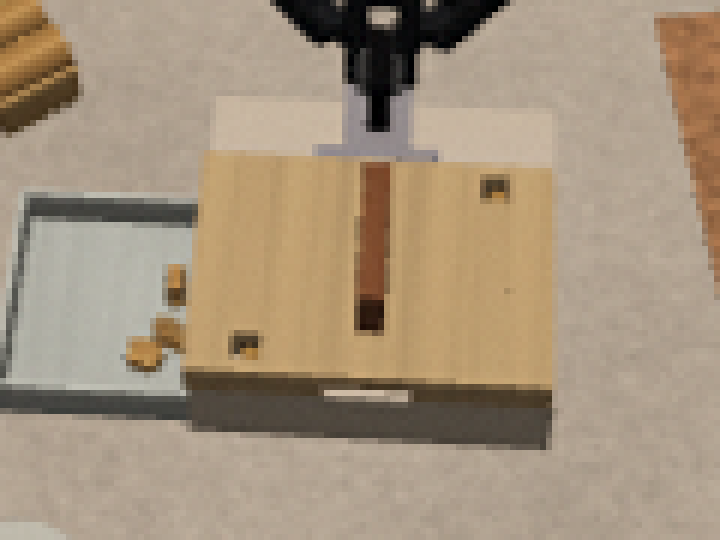

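Request:
{"op": "play_rows", "data": {"plan": [[[0.04,0,0],[0,0,0],1],[[0.03,0,0],[0,0,0],1],[[0,0,0],[0,0,0],1],[[0,0,0],[0,0,0],1]]}}

```text
clock: 54.95
position: [0.4987, 0.0578, 0.0815]
tool_rot: [3.142, 0.0, -0.157]
force: [-0.6, -0.1, -1.9]
grip_width: 0.0102
finger_force: 78.4
```

Request:
{"op": "play_rows", "data": {"plan": [[[0.04,0,0],[0,0,0],1],[[0,0,0],[0,0,0],1],[[0,0,0],[0,0,0],1]]}}

```text
clock: 55.32
position: [0.4994, 0.0576, 0.0814]
tool_rot: [3.141, 0.001, -0.157]
force: [-3.8, 0.4, -1.3]
grip_width: 0.0102
finger_force: 78.5
```

Request:
{"op": "play_rows", "data": {"plan": [[[0.04,0,0],[0,0,0],1],[[0,0,0],[0,0,0],1],[[0,0,0],[0,0,0],1]]}}

```text
clock: 55.7
position: [0.5004, 0.0575, 0.0815]
tool_rot: [3.141, 0.001, -0.157]
force: [-5.2, 1.6, -0.3]
grip_width: 0.0102
finger_force: 78.6
```

Request:
{"op": "play_rows", "data": {"plan": [[[-0.1,0,0],[0,0,0],1],[[-0.3,0,0],[0,0,0],1],[[-0.4,0,0],[0,0,0],1],[[-0.4,0,0],[0,0,0],1],[[-0.4,0,0],[0,0,0],1],[[-0.4,0,0],[0,0,0],1],[[0,0,0],[0,0,0],1],[[0,0,-0.8],[0,0,0],1],[[0,0,-0.8],[0,0,0],1],[[0,0,-0.8],[0,0,0],1],[[0,0,0],[0,0,0],1]]}}

```text
clock: 57.08
position: [0.4522, 0.0654, 0.1426]
tool_rot: [-3.141, -0.002, -0.157]
force: [0.5, 0.1, -1.8]
grip_width: 0.0104
finger_force: 78.3
```

Run:
```python
from m import *
go([.495,-.40,.14],-.157)
for c in('top','scene'):
    f=grab_frame(c);P,u,v=pts(f);Q=(P-O)@M
    rect(Q,.057,.066,'cover top',c,(-.09,.09,-.11,.11));rect(Q,.09,.1,'handle',c,(-.06,.06,-.03,.03))
    rect(P,.045,.062,'scraper grip',c,(.43,.6,-.42,-.24));rect(P,.009,.018,'scraper foot',c,(.43,.6,-.42,-.24))
```

```text
at [0.4522 0.0654 0.1426] [-3.141e+00 -2.000e-03 -1.570e-01] turn [-0.01 -0.02 -0.  ] then shift [ 4.6  18.12  0.1 ] clock 57.1
top cover top 1344 1.1 -1.5 [131. 180.] 0.1 med [ 0.0282 -0.0406  0.0617]
top handle 32 27.5 -3.7 [24. 11.] 9.8 med [ 0.0301 -0.0038  0.0949]
top scraper grip 86 528.0 -292.0 [14. 43.] 82.3 med [ 0.5278 -0.2909  0.0573]
top scraper foot 161 528.2 -292.9 [41. 63.] 81.1 med [ 0.5207 -0.2839  0.0136]
scene cover top 2061 2.1 -2.6 [135. 178.] 0.2 med [ 0.0072 -0.0015  0.0618]
scene handle 114 1.5 -1.5 [14. 80.] 89.9 med [ 0.0024 -0.0017  0.0956]
scene scraper grip 71 528.4 -292.0 [14. 46.] 79.8 med [ 0.5327 -0.2917  0.057 ]
scene scraper foot 128 529.1 -293.3 [41. 65.] 81.6 med [ 0.5397 -0.2845  0.0142]
```

Request:
{"op": "play_rows", "data": {"plan": [[[0.24,0.95,0],[0,0,0],1],[[0.24,0.95,0],[0,0,0],1],[[0.24,0.95,0],[0,0,0],1],[[0.24,0.95,0],[0,0,0],1],[[0.24,0.95,0],[0,0,0],1],[[0.24,0.95,0],[0,0,0],1],[[0.24,0.95,0],[0,0,0],1],[[0.24,0.95,0],[0,0,0],1],[[0.24,0.95,0],[0,0,0],1],[[0.24,0.95,0],[0,0,0],1],[[0.24,0.95,0],[0,0,0],1],[[0.24,0.95,0],[0,0,0],1],[[0.24,0.95,0],[0,0,0],1],[[0.24,0.95,0],[0,0,0],1],[[0.24,0.95,0],[0,0,0],1],[[0.24,0.95,0],[0,0,0],1],[[0.24,0.95,0],[0,0,0],1],[[0.24,0.95,0],[0,0,0],1],[[0.24,0.95,0],[0,0,0],1],[[0,0,0],[0,0,0],1]]}}

```text
clock: 59.68
position: [0.4923, -0.3998, 0.14]
tool_rot: [3.142, 0.002, -0.159]
force: [-0.3, 0.1, -2.1]
grip_width: 0.0105
finger_force: 78.4
```

Request:
{"op": "play_rows", "data": {"plan": [[[0,0,0.8],[0,0,0],1],[[0,0,0.8],[0,0,0],1],[[0,0,0.8],[0,0,0],1],[[0,0,0.8],[0,0,0],1],[[0,0,0.5],[0,0,0],1],[[0,0,0.3],[0,0,0],1],[[0,0,0],[0,0,0],1],[[0,0,0],[0,0,0],1]]}}

```text
clock: 60.68
position: [0.4935, -0.3984, 0.0421]
tool_rot: [3.141, -0.001, -0.157]
force: [0.1, 0.2, -1.4]
grip_width: 0.0102
finger_force: 78.4
```

Request:
{"op": "play_rows", "data": {"plan": [[[0,0,0.1],[0,0,0],1],[[0,0,0.04],[0,0,0],1],[[0,0,0],[0,0,0],1],[[0,0,0],[0,0,0],0],[[0,0,0],[0,0,0],0],[[0,0,0],[0,0,0],0],[[0,0,0],[0,0,0],0],[[0,0,-0.6],[0,0,0],0],[[0,0,-0.9],[0,0,0],0],[[0,0,-0.9],[0,0,0],0],[[0,0,-0.9],[0,0,0],0],[[0,0,-0.9],[0,0,0],0],[[0,0,-0.9],[0,0,0],0],[[0,0,0],[0,0,0],0],[[0,0,0],[0,0,0],0],[[0,0,0],[0,0,0],0]]}}

```text
clock: 62.68
position: [0.4929, -0.398, 0.165]
tool_rot: [-3.141, 0.001, -0.157]
force: [0.1, 0.1, -0.6]
grip_width: 0.0424
finger_force: 0.0
```

Run:
```python
from m import *
for c in('top','scene'):
    f=grab_frame(c);P,u,v=pts(f);Q=(P-O)@M
    rect(Q,.057,.066,'cover top',c,(-.09,.09,-.11,.11))
    rect(P,.045,.062,'scraper grip',c,(.43,.6,-.345,-.24));rect(P,.036,.06,'gauge grip',c,(.4,.6,-.46,-.352))
save(f,'s9.png')
```

```text
top cover top 2491 1.1 -1.2 [132. 180.] 0.1 med [-0.0014 -0.0044  0.0616]
top scraper grip 87 528.1 -292.1 [14. 44.] 80.9 med [ 0.5274 -0.2907  0.0571]
top gauge grip 72 492.2 -398.8 [13. 39.] 80.6 med [ 0.4916 -0.397   0.0447]
scene cover top 2044 1.6 -2.7 [178. 135.] 90.0 med [ 0.0067 -0.0005  0.0617]
scene scraper grip 71 530.0 -292.6 [14. 43.] 83.4 med [ 0.5321 -0.2917  0.0561]
scene gauge grip 55 493.5 -398.6 [12. 41.] 79.8 med [ 0.4952 -0.3987  0.0437]
```

View pics/s9.png

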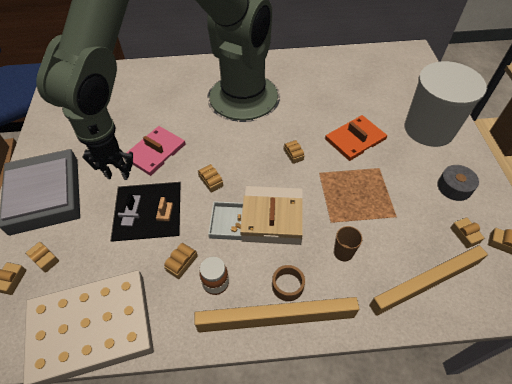

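The cover is seated at (272,215) and the chips are in the tray at (238,222). The gauge (128,208) and scraper (163,208) lie upright on the rubber mat, and the robot is clear.

```bash
python3 -c "
from workcell import bot
print(bot.job_done())"
```

```text
the job is handed in; nothing more can be done
None
```

I finished the job and handed it in at about 63 s of the 200 s limit; no verdict was returned. By my last camera check the cover is seated on both pins, all three chips are in the tray, the gauge check reached its stop, and the gauge and scraper lie upright on the rubber mat.

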